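# Open up the gift row on the market stall

## Robot

A 6-joint arm with a two-finger parallel gripper is mounted at the origin on the work surface. World frame = base frame: x ahead of the robot, y to its left, z up, the work surface at z = 0. Lengths are in m, angles in rad, forces in N, time in s.
With the tool pointing down it reaches from about 0.375 to 0.9 m from the base axis. Payload 3.1 kg.
Tool frame: the origin (TCP) lies midway between the tips of the shut fingers; the grasp point (between the pads) lies 19 mm behind it; z points along the fingers, y is the line along which they close (so a half turn about z gives the same grasp; the last joint's range is limited). The gripper opens to 87 mm and grips with 3 to 60 N. Pads are 19 mm wide; open, the fingers measure 117 mm over their backs; the gripper's body (75 mm by 190 mm) begins 51 mm behind the grasp point.
Start: joints at [-1.437, 0.527, 1.433, -0, 1.181, -0.178], TCP at [0.192, -0.595, 0.223] pointing down, gripper open.
Joint ranges: [-3.08, 3.08], [-0.75, 2.2], [0.22, 2.44], [-1.43, 4.57], [0, 2.65], [-2.85, 2.85]. Speed limits (rad/s): [2.79, 2.79, 3.14, 3.14, 3.14, 3.14].

## Interface

Orientations are given as a unit quaternion [x, y, z, w].
In Python, from rig import get_obs, cams, job gives the robot as it stands.
- The arm moves only by the tool servo_tool, never from a script. Its argument "moves" is text: rows parted by semicolons, each of 5 numbers parted by spaces: the shift along the tool's x, y, z in m, then the turn about the tool's z in degrees, then the finger opening in m, from 0 to 0.087. In form: dx dy dz spin claw; .... A call has 1 to 10 rows; each row is the pose to reach, as a shift and turn from the pose commanded when the call began, along the tool's axes at that moment; what a row does not reach only later rows make up. A row lasts 1/12 s, in which the tool goes at most 41.7 mm and 7.16 degrees, less where a joint would pass 70% of its speed; a pose out of reach is approached as far as the arm can. A call with a gripper value outside its range is refused whole. The fingers move at their own pace and stop on an object; "grip_force" is the grip in N (left out, the last holds). Time passes only in rows, so rows that repeat a pose let the fingers close. It gives the time, the measured TCP pose, the force, the opening and the grip force at its end, in the units of the state.
- get_obs(): the state, without advancing time (a new reading comes with each control period).
- cams.camera(name): name is "side" or "top"; returns the picture (420x560x3 uint8, blue, green, red); there is no depth.
- cams.camera_model(name): a dict with "fx", "fy", "cx", "cy" (pixels), "R" (3x3) and "t" (3): a world point X has camera coordinates R X + t. Camera axes: x right, y down, z forward; pixel columns grow to the right and rows downward; lengths in m; the calibration is good to about 2 mm. A picture is of the moment at which its call begins. camera_model takes no time and is no camera call.
- job.hand_in(): hands the job in; it is judged then, once.
The state is a dict: "time": time; "q": joint angles; "joint_velocities": joint speeds; "joint_torque": joint torques, N m; "position": TCP position; "tool_rot": TCP orientation; "ft_force": force on the tool from outside, world axes, zero at the start; "moment": the same for the moment, N m; "grip_width": finger opening in m; "grip_force": force on a finger pad.
Only numpy, scipy, OpenCV 4.12 (cv2) and the standard library are available. Lean on these libraries where they do the work, as an engineer would, in place of code of your own. Each camera call takes 0.05 s, during which the arm holds its last target. There are 200 camera calls.

## Task

Make room in the gift row on the stall counter: press down the red release pad on the rack's green sliding stop and, keeping it pressed, push the stop along its bar away from the gift boxes until it is fully back against the end post; then take the fingers away so that the pad springs up again. Only press and push with the fingertips: the two gift boxes, the golden piggy bank and the jar stay standing where they are, and nothing is picked up.

Things in the scene. Friction and masses are not known exactly. Their poses are not given: they have to be found in the camera images.
- rack: gift rack fixed to the counter: wooden board 150 (x) by 430 (y) by 12 mm, origin under its centre at counter height. Fixed dark end plate at y -190 to -182 mm, 100 mm high. A toothed steel bar, 20 mm wide, top at 40 mm, runs along the rack's y at x = +50 mm on two posts. The gift boxes stand on the board between the end plate and the sliding stop.
- stop (a joint): slide of the green stop along the bar, m: grows along the rack's +y, away from the gift boxes; 0.130 is fully back against the end post (hard stop). Starts at 0 to about 0.055. While the release pad is up a ratchet (12 mm teeth) blocks growing motion beyond a few mm of play; with the pad down the stop slides with about 4 N of friction.
- release (a joint): travel of the red release pad, in m: 0 up (ratchet engaged; it may start up to 5 mm lower, resting on a tooth), 0.010 fully pressed down (hard stop). A spring pushes it up, about 1.5 N at the start of the travel and 5 N fully down. The ratchet is free from about 0.006 on and engages again by itself when the pad is let up; at full travel the pad springs right up.
- pad (a point): centre of the red release pad's top face, 64 mm above the counter when up; rides on the stop; axes as the rack's. Pad: 36 mm (x, across the bar) by 58 mm (y, along it). It is the floor of a 66 mm long gap, open above, between the stop's push lug (inner face 32 mm from here along +y) and its upright plate (inner face 34 mm along -y).
- lug (a point): centre of the top edge of the stop's push lug, 90 mm above the counter (26 mm above the raised pad), at the stop's +y end; the lug is 8 mm thick along y and 46 mm wide. The upright plate at the stop's other end is as high, 6 mm thick and 140 mm wide, reaching from 120 mm on the board's side of the bar's centre line to 20 mm beyond it.
- end_post (a point): point 64 mm above the counter over the bar's centre line, in the plane of the end post's face that the back of the push lug meets at full travel (the pad's centre is then 40 mm short of it along y). The post is dark steel, 46 mm wide and 26 mm long, 64 mm high.
- gift_blue: loose blue gift box with golden ribbon, 75 (x) by 55 (y) by 80 mm high, origin under its centre; stands on the rack's board
- gift_white: loose white gift box with red ribbon, 70 (x) by 55 (y) by 65 mm high, origin under its centre; stands on the rack's board
- pig: loose golden piggy bank, about 92 mm wide, 125 mm long (snout to +y), 107 mm high, origin under its centre on the counter; stands beside the rack's -y end
- jar: loose amber jar with red lid, diameter 60 mm, 85 mm high, origin under its centre; stands on the counter on the far (+x) side of the rack
Mind the look-alikes: they are no part of the job. Leave any grey or turquoise look-alike of the pig alone.

How it is judged:
By the outcome, as a careful person would: the job done as asked, in the order asked, and still so for the second after the job is handed in, with the robot touching nothing.
It also fails if it takes over 35 s, if anything falls off the work surface, if the arm or the gripper's body presses on something with over 40 N, if the wrist force passes 120 N, or if a joint passes its speed limit or range.

## Working session

There is one attempt and no reset: what is moved stays moved. The work goes in short steps, Python scripts to look and compute and a tool call to move; the robot and the scene stay as the last step left them, time stands still between calls to the robot, and variables do not carry over. Pictures are saved under pics/ and viewed, at most 10 in all, crops included, and the job is handed in when it is done.

Besides the shell and the picture viewer there is one more tool, called after "Call:" in YAML: its name, and indented under it one key for each argument. servo_tool: Moves the arm, as the interface text tells. Its arguments: {"type":"object","properties":{"moves":{"type":"string"},"grip_force":{"type":"number"}},"required":["moves"]}

```bash
mkdir -p pics
cat > h.py <<'E'
import numpy as np, cv2
from rig import get_obs,cams,job
def ray(n,u,v,z):
    m=cams.camera_model(n);R=np.array(m['R']);t=np.array(m['t'])
    d=R.T@np.array([(u-m['cx'])/m['fx'],(v-m['cy'])/m['fy'],1]);c=-R.T@t
    return c+d*(z-c[2])/d[2]
def proj(n,X):
    m=cams.camera_model(n);p=np.array(m['R'])@np.array(X)+np.array(m['t'])
    return np.array([m['fx']*p[0]/p[2]+m['cx'],m['fy']*p[1]/p[2]+m['cy']])
def snap(n,f,crop=None,s=1):
    i=cams.camera(n)
    cv2.imwrite('pics/raw_'+f,i)
    j=i if crop is None else i[crop[1]:crop[3],crop[0]:crop[2]]
    cv2.imwrite('pics/'+f,cv2.resize(j,None,fx=s,fy=s,interpolation=cv2.INTER_CUBIC))
    return i
E
python3 - <<'E'
from h import *
a=snap('top','top0.png');b=snap('side','side0.png')
print({k:get_obs()[k] for k in('time','position','tool_rot','ft_force')})
for n in('top','side'):
    m=cams.camera_model(n);print(n,-np.array(m['R']).T@np.array(m['t']))
E
```

```text
{'time': 0.1, 'position': array([ 0.19223903, -0.59402877,  0.22168501]), 'tool_rot': array([ 9.87796694e-01,  1.55745872e-01,  8.89110061e-06, -9.55974713e-04]), 'ft_force': array([ 0.17190726, -0.0455259 ,  0.02813903])}
top [ 0.36652476 -0.0962149   1.16314813]
side [0.13473465 0.55345925 0.522491  ]
```

View pics/top0.png

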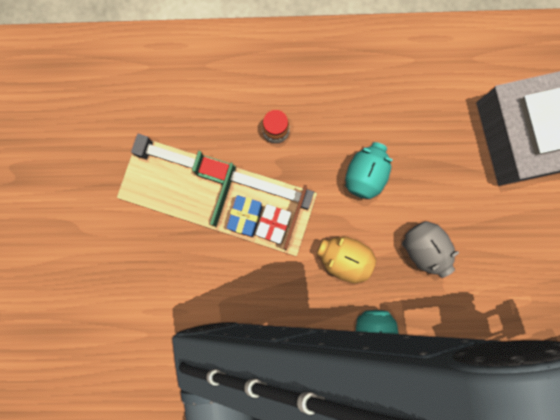

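View pics/side0.png

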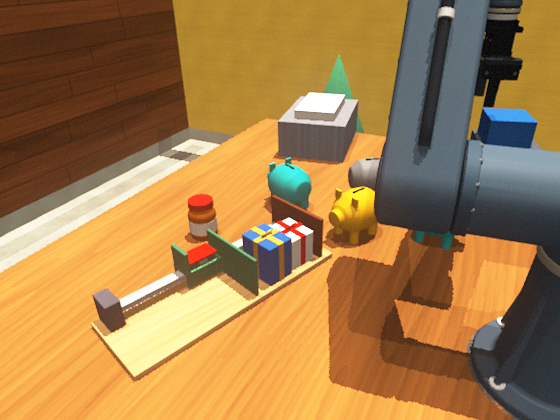

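Run:
```python
from h import *
a=cv2.imread('pics/raw_top0.png');b=cv2.imread('pics/raw_side0.png')
def red(i,box):
    x0,y0,x1,y1=box;h=cv2.cvtColor(i[y0:y1,x0:x1],cv2.COLOR_BGR2HSV)
    m=((h[...,0]<6)|(h[...,0]>174))&(h[...,1]>170)&(h[...,2]>80)
    c=max(cv2.findContours(m.astype('uint8'),0,2)[0],key=cv2.contourArea)
    r=cv2.minAreaRect(c);return np.array(r[0])+[x0,y0],r
p,r=red(a,(190,145,240,190));print(p,r);P=ray('top',*p,.063);print('pad',P)
# dark post in the top view
s=a[125:165,125:160];m=(s.max(2)<75).astype('uint8')
c=max(cv2.findContours(m,0,2)[0],key=cv2.contourArea);r2=cv2.minAreaRect(c);e=np.array(r2[0])+[125,125]
print(e,r2);E=ray('top',*e,.06);print('post',E)
# white bar centre line: pale pixels between
hs=cv2.cvtColor(a,cv2.COLOR_BGR2HSV);w=((hs[...,1]<50)&(hs[...,2]>150));w[:, :145]=0;w[:,302:]=0;w[:140]=0;w[200:]=0
ys,xs=np.nonzero(w);k=~((xs>190)&(xs<240));X=np.array([ray('top',x,y,.04)[:2] for x,y in zip(xs[k],ys[k])])
vx=cv2.fitLine(X.astype('float32'),cv2.DIST_HUBER,0,.001,.001).ravel();print('bar',vx,len(X))
d=vx[:2]*np.sign(vx[1]);print('yaw of +y',np.degrees(np.arctan2(d[1],d[0]))-90)
n=np.array([d[1],-d[0]])
print('pad/post offset from bar',(P[:2]-vx[2:])@n,(E[:2]-vx[2:])@n,'along pad->post centre',(E-P)[:2]@d)
for nm,i in(('top',a),('side',b)):
    for z in(.059,.064): 
        u=proj(nm,[P[0],P[1],z]);print(nm,z,u)
cr=cv2.resize(a[125:265,110:330],None,fx=3.5,fy=3.5,interpolation=2);cv2.imwrite('pics/crop0.png',cr)
```

```text
[213.20654678 168.01259422] ((23.206546783447266, 23.01259422302246), (25.69654083251953, 14.353928565979004), 17.52556800842285)
pad [0.57816001 0.05217721 0.063     ]
[146.07692337 149.38461304] ((21.076923370361328, 24.384613037109375), (8.875203132629395, 19.414506912231445), 33.690067291259766)
post [0.6232821  0.20001894 0.06      ]
bar [0.32587585 0.9454126  0.5686785  0.02408721] 1072
yaw of +y -19.018646
pad/post offset from bar -0.00018991294908802717 -0.005708966665525575 along pad->post centre 0.15447562908650608
top 0.059 [213.45551472 168.35597364]
top 0.064 [213.14402758 167.92636702]
side 0.059 [197.76065284 254.53700724]
side 0.064 [197.44788333 252.28538734]
```

View pics/crop0.png

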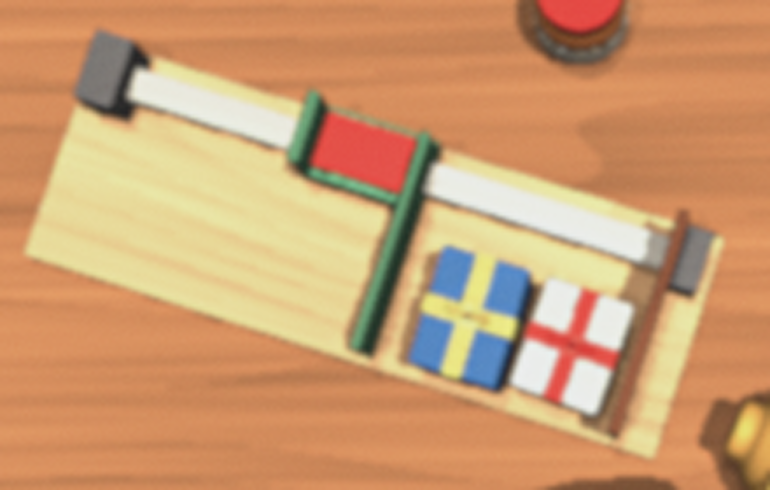

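Call:
servo_tool:
  moves: "0.03 -0.026 0 0 0;0.06 -0.053 0 0 0;0.09 -0.079 0 0 0;0.12 -0.106 0 0 0;0.15 -0.132 0 0 0;0.18 -0.158 0 0 0;0.21 -0.185 0 0 0;0.24 -0.211 0 0 0;0.265 -0.233 0 0 0;0.285 -0.251 0 0 0"

```text
time: 0.93
position: [0.3868, -0.2653, 0.2223]
tool_rot: [0.988, 0.156, -0.0, -0.001]
ft_force: [-0.2, -0.3, 0.3]
grip_width: 0.0281
grip_force: 0.0
```

Call:
servo_tool:
  moves: "0.03 -0.026 0 4 0;0.06 -0.053 0 8 0;0.09 -0.079 0 13 0;0.12 -0.106 0 18 0;0.15 -0.132 0 22 0;0.18 -0.158 0 26 0;0.21 -0.185 0 30 0;0.24 -0.211 0 34 0;0.265 -0.233 0.02 36 0;0.286 -0.2515 0.04 37 0"

```text
time: 1.77
position: [0.5831, 0.0617, 0.183]
tool_rot: [0.986, -0.166, 0.002, -0.0]
ft_force: [0.3, -0.7, -0.6]
grip_width: 0.0002
grip_force: 0.0
```

Call:
servo_tool:
  moves: "0 0 0.02 0 0;0 0 0.04 0 0;0 0 0.06 0 0;0 0 0.06 0 0"

```text
time: 2.1
position: [0.5776, 0.0598, 0.1183]
tool_rot: [0.986, -0.165, -0.005, 0.0]
ft_force: [-0.9, -0.7, 0.7]
grip_width: 0.0002
grip_force: 0.0
```

Run:
```python
from h import *
from scipy.spatial.transform import Rotation as Ro
a=snap('side','side1.png',(60,180,340,380),2.8)
snap('top','top1.png')
o=get_obs();print(o['time'],o['position'],o['ft_force'],o['grip_width'])
R=Ro.from_quat(o['tool_rot']).as_matrix();print(R)
g=np.array([.578,.0522,.122])+.008*np.array([.326,.945,0]);print('to go in tool axes',R.T@(g-o['position']))
```

```text
2.2 [0.58037842 0.05923731 0.12187815] [-0.08937951  0.024612    0.68181426] 0.0005195710490771828
[[ 9.45072768e-01 -3.26851696e-01 -2.33042651e-03]
 [-3.26852141e-01 -9.45075467e-01  1.98360498e-04]
 [-2.26726339e-03  5.74239787e-04 -9.99997265e-01]]
to go in tool axes [ 4.58537942e-05 -5.68950009e-04 -1.22276207e-04]
```

View pics/side1.png

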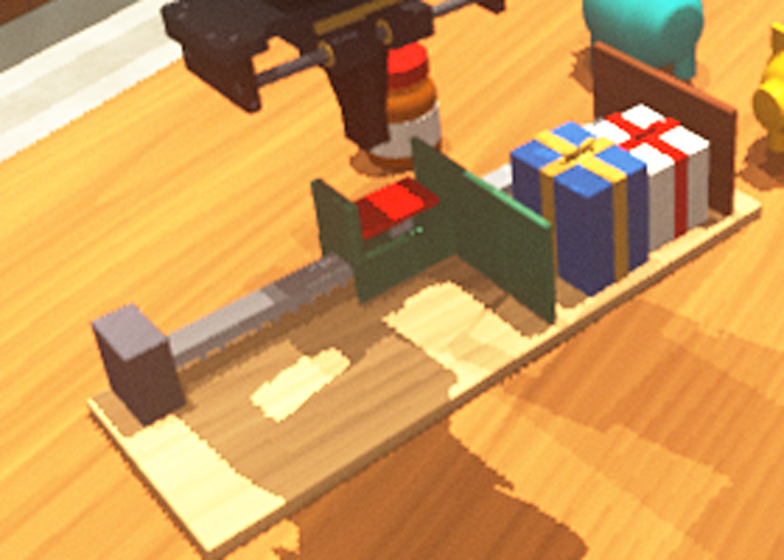

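The closed fingertips are at crop (368,145), above the red pad at (400,205) and between the lug (335,215) and the plate. I'll descend to just above the pad.

Call:
servo_tool:
  moves: "0 0 0.015 0 0;0 0 0.03 0 0;0 0 0.042 0 0;0 0 0.049 0 0;0 0 0.054 0 0;0 0 0.058 0 0;0 0 0.061 0 0;0 0 0.061 0 0"

```text
time: 2.87
position: [0.5814, 0.0591, 0.0617]
tool_rot: [0.986, -0.166, 0.0, 0.0]
ft_force: [-1.0, -0.4, 2.4]
grip_width: 0.0004
grip_force: 1.1
```

Call:
servo_tool:
  moves: "0 0 0.001 0 0;0 0 0.002 0 0;0 0 0.003 0 0;0 0 0.004 0 0;0 0 0.005 0 0;0 0 0.005 0 0"

```text
time: 3.37
position: [0.5814, 0.0591, 0.0567]
tool_rot: [0.986, -0.166, 0.0, -0.0]
ft_force: [-0.2, 0.1, 4.5]
grip_width: 0.0009
grip_force: 2.0
```

Call:
servo_tool:
  moves: "0 0 0.001 0 0;0 0 0.002 0 0;0 0 0.003 0 0;0 0 0.003 0 0;0 0 0.003 0 0"

```text
time: 3.78
position: [0.5815, 0.0592, 0.0543]
tool_rot: [0.986, -0.166, 0.001, -0.0]
ft_force: [-1.2, -1.1, 8.0]
grip_width: 0.0004
grip_force: 4.4
```

Pad is fully down (8 N at the hard stop). Now push gently against the lug.

Call:
servo_tool:
  moves: "0 -0.002 0 0 0;0 -0.004 0 0 0;0 -0.006 0 0 0;0 -0.008 0 0 0;0 -0.010 0 0 0;0 -0.013 0 0 0;0 -0.016 0 0 0;0 -0.020 0 0 0;0 -0.024 0 0 0;0 -0.024 0 0 0"

```text
time: 4.62
position: [0.5891, 0.0816, 0.0543]
tool_rot: [0.986, -0.165, 0.0, 0.0]
ft_force: [-1.9, -1.8, 9.4]
grip_width: 0.0004
grip_force: 4.6
```

Run:
```python
from h import *
a=snap('side','side2.png',(60,180,340,380),2.8)
o=get_obs();d=np.array([.326,.945,0]);n=np.array([.945,-.326,0]);v=o['position']-np.array([.578,.0522,0])
print(o['time'],o['position'],'along',v@d,'across',v@n,'F along',o['ft_force']@d,'across',o['ft_force']@n,o['ft_force'][2])
```

```text
4.6667 [0.58918018 0.08154403 0.05433134] along 0.03137485154913151 across 0.0009991180859379542 F along -2.4317221699033205 across -0.261665567841076 8.95875865110345
```

View pics/side2.png

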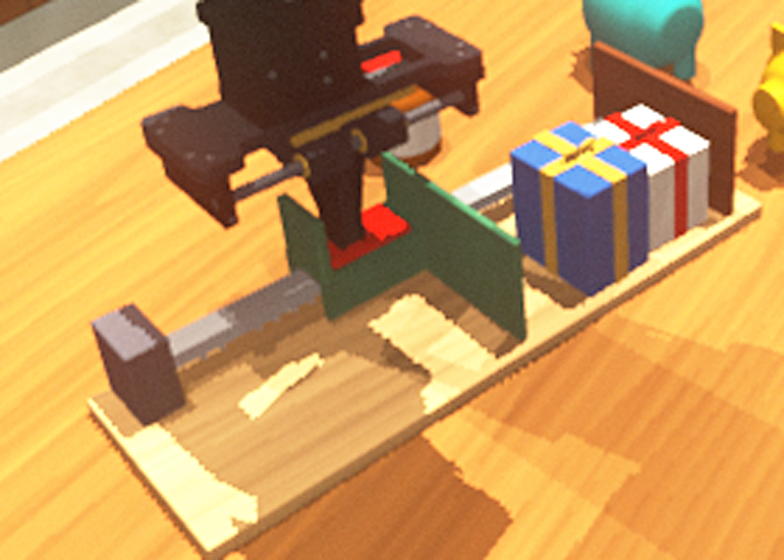

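The stop moved: the lug went from crop (335,215) to (305,255), the fingers sit against it, and the boxes stayed put. Continuing the push.

Call:
servo_tool:
  moves: "0 -0.003 0 0 0;0 -0.008 0 0 0;0 -0.013 0 0 0;0 -0.018 0 0 0;0 -0.023 0 0 0;0 -0.028 0 0 0;0 -0.033 0 0 0;0 -0.038 0 0 0;0 -0.043 0 0 0;0 -0.046 0 0 0"

```text
time: 5.5
position: [0.604, 0.1247, 0.0543]
tool_rot: [0.986, -0.165, 0.0, 0.001]
ft_force: [-1.5, -3.8, 9.6]
grip_width: 0.0008
grip_force: 4.6
```

Call:
servo_tool:
  moves: "0 -0.003 0 0 0;0 -0.006 0 0 0;0 -0.009 0 0 0;0 -0.012 0 0 0;0 -0.015 0 0 0;0 -0.018 0 0 0;0 -0.021 0 0 0;0 -0.024 0 0 0;0 -0.026 0 0 0;0 -0.026 0 0 0"

```text
time: 6.33
position: [0.6125, 0.1493, 0.0543]
tool_rot: [0.986, -0.165, 0.0, 0.001]
ft_force: [-1.0, -2.7, 9.3]
grip_width: 0.0005
grip_force: 4.4
```

Run:
```python
from h import *
a=snap('side','side3.png',(60,180,340,380),2.8)
o=get_obs();d=np.array([.326,.945,0]);n=np.array([.945,-.326,0]);v=o['position']-np.array([.578,.0522,0])
print(o['time'],o['position'],'along',v@d,'across',v@n,'F along',o['ft_force']@d,'across',o['ft_force']@n,o['ft_force'][2])
```

```text
6.3833 [0.61246563 0.14936607 0.05434337] along 0.10305772774877728 across 0.0008938787519316662 F along -3.2449736942255467 across -0.8706776411787346 8.484468863138963
```

View pics/side3.png

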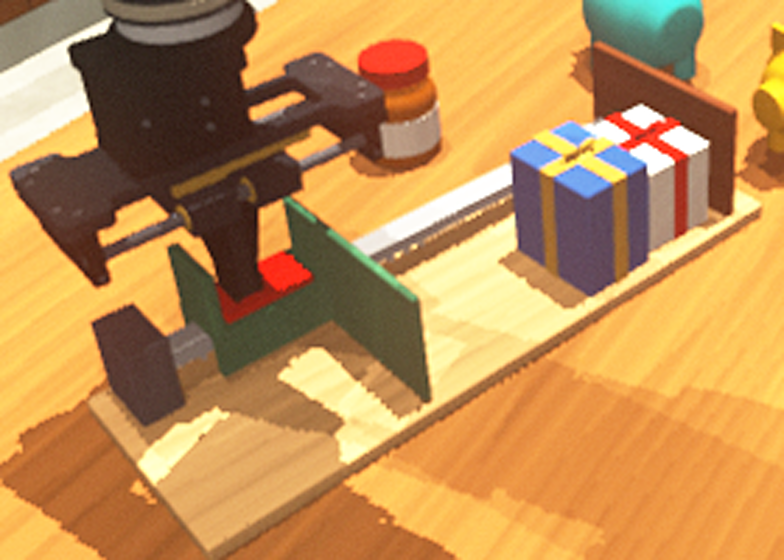

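The lug at crop (205,310) is about 25 mm short of the post at (165,350); the boxes are unmoved. I'll go slower from here until the force rises.

Call:
servo_tool:
  moves: "0 -0.002 0 0 0;0 -0.004 0 0 0;0 -0.006 0 0 0;0 -0.008 0 0 0;0 -0.010 0 0 0;0 -0.012 0 0 0;0 -0.014 0 0 0;0 -0.016 0 0 0;0 -0.018 0 0 0;0 -0.018 0 0 0"

```text
time: 7.22
position: [0.6183, 0.1663, 0.0543]
tool_rot: [0.986, -0.165, 0.0, 0.001]
ft_force: [-1.3, -2.2, 8.6]
grip_width: 0.0011
grip_force: 4.4
```

Call:
servo_tool:
  moves: "0 -0.001 0 0 0;0 -0.002 0 0 0;0 -0.003 0 0 0;0 -0.004 0 0 0;0 -0.005 0 0 0;0 -0.006 0 0 0;0 -0.006 0 0 0"

```text
time: 7.8
position: [0.6202, 0.1717, 0.0543]
tool_rot: [0.986, -0.165, -0.0, 0.001]
ft_force: [-1.5, -3.2, 9.5]
grip_width: 0.0005
grip_force: 4.4
```

Call:
servo_tool:
  moves: "0 -0.001 0 0 0;0 -0.002 0 0 0;0 -0.003 0 0 0;0 -0.004 0 0 0;0 -0.004 0 0 0"

```text
time: 8.22
position: [0.6211, 0.1745, 0.0543]
tool_rot: [0.986, -0.165, -0.0, 0.002]
ft_force: [-1.6, -5.9, 10.0]
grip_width: 0.0
grip_force: 4.8
```

Call:
servo_tool:
  moves: "0 -0.001 0 0 0;0 -0.002 0 0 0;0 -0.003 0 0 0;0 -0.003 0 0 0"

```text
time: 8.55
position: [0.622, 0.1772, 0.0543]
tool_rot: [0.986, -0.165, -0.001, 0.002]
ft_force: [-1.7, -6.0, 9.8]
grip_width: 0.0002
grip_force: 4.8
```

Call:
servo_tool:
  moves: "0 -0.001 0 0 0;0 -0.002 0 0 0;0 -0.003 0 0 0;0 -0.004 0 0 0;0 -0.004 0 0 0"

```text
time: 8.97
position: [0.6233, 0.1812, 0.0543]
tool_rot: [0.986, -0.165, -0.001, 0.002]
ft_force: [-1.5, -5.2, 9.2]
grip_width: 0.0003
grip_force: 4.7
```

Run:
```python
from h import *
a=snap('side','side4.png',(80,240,220,345),5)
o=get_obs();d=np.array([.326,.945,0]);n=np.array([.945,-.326,0]);v=o['position']-np.array([.578,.0522,0])
print(o['time'],o['position'],'along',v@d,'across',v@n,'F along',o['ft_force']@d,'across',o['ft_force']@n,o['ft_force'][2])
```

```text
9.0167 [0.62337869 0.18122489 0.05430597] along 0.13672197595656804 across 0.0008207489036329378 F along -6.123183141657822 across -0.8070284376226513 8.660032552875807
```

View pics/side4.png

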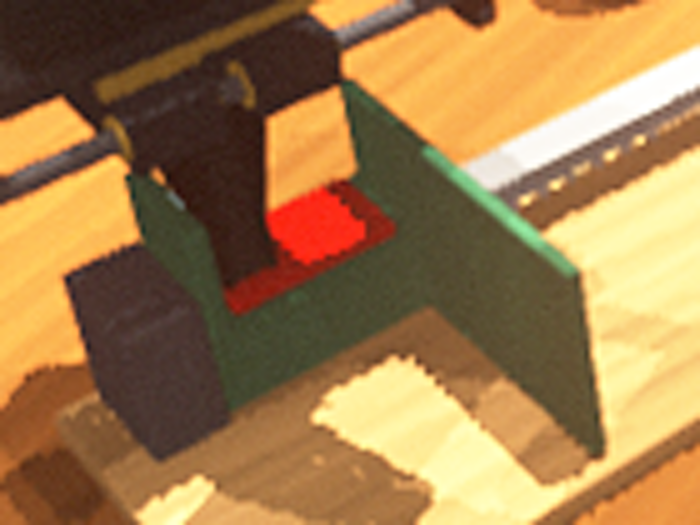

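The lug at crop (215,290) is now nearly against the post at (190,340). I'll press on until the force rises clearly.

Call:
servo_tool:
  moves: "0 -0.001 0 0 0;0 -0.002 0 0 0;0 -0.003 0 0 0;0 -0.003 0 0 0"

```text
time: 9.35
position: [0.6236, 0.1821, 0.0542]
tool_rot: [0.986, -0.165, -0.001, 0.003]
ft_force: [-3.8, -11.2, 10.7]
grip_width: 0.0005
grip_force: 7.8
```

Call:
servo_tool:
  moves: "0 -0.001 0 0 0;0 -0.002 0 0 0;0 -0.002 0 0 0"

```text
time: 9.6
position: [0.6236, 0.1821, 0.0542]
tool_rot: [0.986, -0.164, -0.002, 0.005]
ft_force: [-4.6, -16.0, 12.6]
grip_width: 0.0007
grip_force: 10.4
```

Hard stop reached: no further motion, 17 N. I'll ease off the push, then lift straight up.

Call:
servo_tool:
  moves: "0 0.001 0 0 0;0 0.002 0 0 0;0 0.003 -0.003 0 0;0 0.003 -0.007 0 0;0 0.003 -0.012 0 0;0 0.003 -0.02 0 0;0 0.003 -0.035 0 0;0 0.003 -0.055 0 0;0 0.003 -0.08 0 0;0 0.003 -0.11 0 0"

```text
time: 10.43
position: [0.6231, 0.1859, 0.163]
tool_rot: [0.986, -0.165, -0.002, -0.0]
ft_force: [0.7, 0.3, -0.0]
grip_width: 0.0004
grip_force: 0.0
```

Call:
servo_tool:
  moves: "0 0.02 -0.02 0 0;0 0.05 -0.05 0 0;0 0.08 -0.07 0 0;0 0.11 -0.08 0 0;0 0.14 -0.09 0 0;0 0.16 -0.09 0 0;0 0.16 -0.09 0 0;0 0.16 -0.09 0 0"

```text
time: 11.1
position: [0.5722, 0.0338, 0.2539]
tool_rot: [0.986, -0.167, 0.0, -0.001]
ft_force: [0.8, -0.0, -0.5]
grip_width: 0.0004
grip_force: 0.0
```

Run:
```python
from h import *
snap('side','side5.png',(60,180,340,380),2.8);snap('top','top5.png')
o=get_obs();print(o['time'],o['position'],o['ft_force'])
```

```text
11.2 [0.57235259 0.03491693 0.2533579 ] [ 0.25470725  0.28933598 -0.08805824]
```

View pics/side5.png

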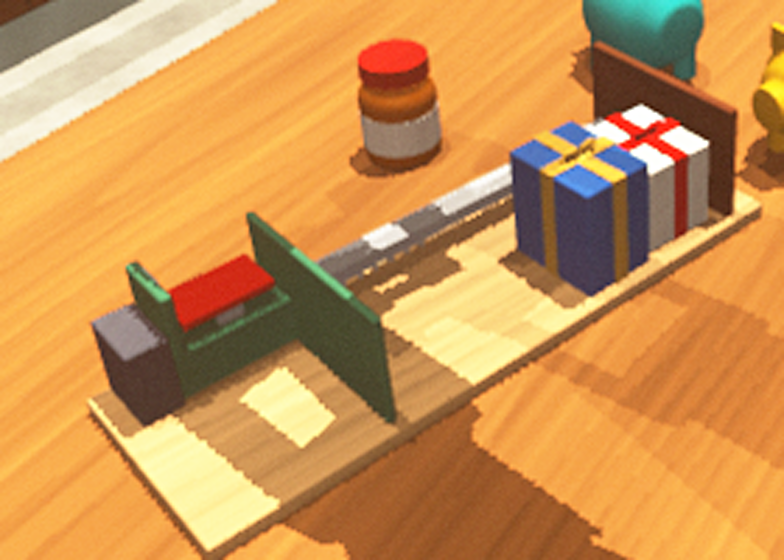

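View pics/top5.png

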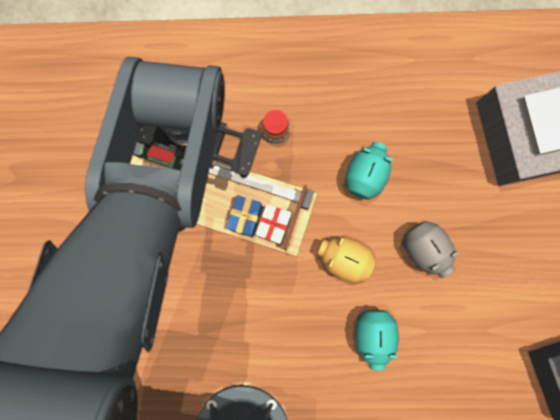

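The side view shows the lug flush against the post at crop (165,330) and the pad sprung up at (222,290). The boxes, pig and jar stand where they were, and the arm is clear, so I'm handing in.

```bash
python3 -c "
from rig import job
print(job.hand_in())"
```

```text
the job is handed in; nothing more can be done
None
```

The job is handed in: the green stop is fully back against the end post, the red pad has sprung up again, and the gift boxes, piggy bank and jar stand where they were (about 11 s used).

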